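# Restock a spring-fed butter shelf, one wrapped block to each row

### The arm

A 7-joint arm with a two-finger parallel gripper is mounted at the origin on the work surface. World frame = base frame: x ahead of the robot, y to its left, z up, the work surface at z = 0. Lengths are in m, angles in rad, forces in N, time in s.
With the tool pointing down it reaches from about 0.4 to 0.85 m from the base axis. Payload 10.4 kg.
Tool frame: the origin (TCP) lies at the very end of the fingers, on their centre line; the grasp point (between the pads) lies 19 mm behind it; z points along the fingers, y is the direction in which the jaws open and shut (so a half turn about z gives the same grasp; the last joint's range is limited). The gripper opens to 87 mm and grips with 3 to 60 N. Pads are 19 mm wide; open, the fingers measure 117 mm over their backs; the gripper's body (75 mm by 190 mm) begins 51 mm behind the grasp point.
Start: joints at [1.131, 0.332, -0.065, 1.46, 0.022, 1.35, -0.088], TCP at [0.253, -0.572, 0.223] pointing down, gripper open.
Joint ranges: [-2.6, 2.6], [-0.5, 2.12], [-1.47, 1.34], [0.16, 2.42], [-1.27, 4.41], [0.06, 2.06], [-2.6, 2.6]. Speed limits (rad/s): [2.22, 2.22, 2.79, 2.79, 3.14, 3.14, 3.14].

### API

Orientations are given as a unit quaternion [x, y, z, w].
In Python, from bench import r, eyes, job gives the robot as it stands. The module is installed in compiled form; this text tells all that it offers.
- The arm moves only by the tool play_rows, never from a script. Its argument "motion" is a list of rows, each a list of 7 numbers: the shift along the tool's x, y, z as a fraction of full scale, then the turn, a rotation vector about the tool's x, y, z as a fraction of full scale, then the opening in per cent of the stroke, from 0 (shut) to 100 (fully open). A call has 1 to 5 rows; each row is the pose to reach, as a shift and turn from the pose commanded when the call began, along the tool's axes at that moment; what a row does not reach only later rows make up. Full scale, the value 1, is 0.2 m for a shift and 90 degrees for a turn. A row lasts 1/8 s, in which the tool goes at most 62.5 mm and 10.7 degrees, less where a joint would pass 70% of its speed; a pose out of reach is approached as far as the arm can. A call with a number of a shift or a turn outside -1 to 1 is refused whole. A call with a gripper value outside its range is refused whole. The fingers move at their own pace and stop on an object; "squeeze" is the grip in N (left out, the last holds). Time passes only in rows, so rows that repeat a pose let the fingers close. It gives the time, the measured TCP pose, the force and the opening at its end, in the units of the state.
- r.read_state(): the state, without advancing time (a new reading comes with each control period).
- eyes.camera(name): name is "scene" or "side" or "wrist"; returns a dict with "image" (420x560x3 uint8, red, green, blue), "mtx" (3x3 intrinsics, pixels), "R" (3x3) and "t" (3): a world point X has camera coordinates R X + t. Camera axes: x right, y down, z forward; pixel columns grow to the right and rows downward; lengths in m; the calibration is good to about 2 mm. A picture is of the moment at which its call begins. There is no depth.
- job.close_job(): hands the job in, once; it reports no verdict.
Trained networks look in a picture, given as the dict that the camera call returned (one of the last four; its "shot" number tells which), for a name from the list of things; names that differ only in an ending like _2 or _b are one class to them, and where a whole thing is asked for, a point or a joint stands for the part that bears it (a point fixed in the world has none). Each returns a list of dicts, best first, with "p" (0 to 1); they miss things now and then, are a little off and sometimes report something else, mostly with a low value. They report only what shows in the picture. A call takes as long as a camera call. They do not tell look-alikes from the thing itself.
- eyes.regions_of(picture, label): "region" (420x560 bool, what is visible of it) and "xy" ([column, row] in pixels, amid what is visible of it).
- eyes.landmark_of(picture, label): "xy" ([column, row] in pixels: a listed point, or the origin of a listed thing).
The state is a dict: "time": time; "joint_positions": joint angles; "joint_vel": joint speeds; "joint_torque": joint torques, N m; "ee_pos": TCP position; "eef_rot": TCP orientation; "ft_force": force on the tool from outside, world axes, zero at the start; "torque": the same for the moment, N m; "width": finger opening in m.
Only numpy, scipy, OpenCV 4.12 (cv2) and the standard library are available. Lean on these libraries where they do the work, as an engineer would, in place of code of your own. Each camera call takes 0.05 s, during which the arm holds its last target. There are 200 camera calls.

### The job

Stand the two wrapped butter blocks from the slanted cradle upright in the spring-fed shelf, the tall one in the row that holds the tall block and the short one in the row that holds the short block, each in front of the block already there and seated on the lane floor behind the front lip, so that its spring pusher keeps the row of two tight. Do not knock any block over, and leave the cup and the shaker where they are.

Things in the scene. Friction and masses are not known exactly. Their poses are not given: they have to be found in the camera images.
- shelf: Low fixed two-lane shelf, 220 mm wide, left or right of the robot's centre line. Origin on the counter below the inner face of the front lip, midway between the lanes; x from lip to back, y to the left lane, z up. Lane centres y = +-62 mm; floor 40 mm above the counter. Above the floor: lip 18 mm high (x -6 to 0), guides 68 mm apart 15 mm high, back plate 70 mm high at x = 169.
- front_left (a point): Point on the floor of the left lane where the underside centre of the front block stands when it is home against the lip: 30 mm behind the lip's inner face, on the lane's centre line.
- front_right (a point): The same point of the right lane.
- pusher_left (a joint): Black sprung plate of the left lane, 50 mm wide, 4 to 64 mm above the floor. 0 = fully forward, face 60.5 mm behind the lip (room for one block); grows in m as it is pushed back, about 0.06 behind two blocks, limit 0.085. Spring 3.6 N at 0, 5.4 N at 0.06. To load, push the stocked block back with the new one held just above the lip (6 to 9 N with friction), then lower it.
- pusher_right (a joint): The same for the right lane.
- stock_tall: Tall butter block in cream paper, 60 x 60 x 115 mm, about 0.4 kg, loose, standing between lip and pusher in one of the two lanes (either). Origin at the centre of its underside, z along its height.
- stock_short: Short butter block in cream paper, 60 x 60 x 80 mm, about 0.28 kg, loose, standing between lip and pusher in the other lane. Origin at the centre of its underside, z along its height.
- cradle: Fixed slanted cradle, on the other side than the shelf, with two places at y = +-70 mm. Each new block lies in a V of plates 46 mm wide, its long axis leaning 0.60 rad from vertical, its top towards the cradle's -x (to the robot). Origin on the counter, 70 mm nearer to the robot (-x) than the underside centres of the blocks, midway between them; z up.
- new_tall: Tall butter block to be loaded, 60 x 60 x 115 mm, about 0.4 kg, loose, leaning in either place of the cradle. Origin at the centre of its underside (36 mm above the counter at the start), z along its height to its top end; its y is level, the direction in which to pinch it (60 mm wide); both of those sides are free.
- new_short: Short butter block to be loaded, 60 x 60 x 80 mm, about 0.28 kg, otherwise as new_tall, in the other place.
- cup: Steel cup, 70 mm wide, 80 mm high, bystander; origin at the centre of its underside.
- shaker: Glass shaker with a steel cap, 48 mm wide, 100 mm high, bystander standing nearer to the robot, between shelf and cradle; origin at the centre of its underside.
Things that resemble listed ones, but are neither listed nor needed, are in the scene too. What is shaped like the new_tall but green or yellow is not meant.

How it is judged:
At the end, for the whole second after the job is handed in: Each new block stands upright (0.06 rad) on its lane floor (4 mm), centre 26 to 35 mm behind the lip's inner face, the stocked block of the same height likewise behind it at 85 to 97 mm, their centres under 66 mm apart, all at rest (x of new_tall in the frame of shelf between 0.026 and 0.035 m and x of stock_tall in the frame of shelf between 0.085 and 0.097 m and horizontal distance between new_tall and stock_tall below 0.066 m and z of new_tall in the frame of shelf between 0.036 and 0.044 m and angle between each of new_tall, stock_tall, new_short, stock_short's own z axis and vertical below 0.06 rad and linear speed of each of new_tall, stock_tall, new_short, stock_short below 0.02 m/s and z of stock_tall in the frame of shelf between 0.036 and 0.044 m and x of new_short in the frame of shelf between 0.026 and 0.035 m and x of stock_short in the frame of shelf between 0.085 and 0.097 m and horizontal distance between new_short and stock_short below 0.066 m and z of new_short in the frame of shelf between 0.036 and 0.044 m and z of stock_short in the frame of shelf between 0.036 and 0.044 m); the robot touches nothing.
It fails at once if a block is knocked over (angle between any of new_tall, new_short's own z axis and vertical above 1.2 rad or angle between any of stock_tall, stock_short's own z axis and vertical above 0.6 rad).
It fails at once if the cup or the shaker is pushed more than 30 mm away or knocked over (distance of any of cup, shaker from where it was at the start of the episode above 0.03 m or angle between any of cup, shaker's own z axis and vertical above 0.5 rad).
It also fails if it takes over 69 s, if anything falls off the work surface, if the arm or the gripper's body presses on something with over 40 N, if the wrist force passes 120 N, or if a joint passes its speed limit or range.

## Working session

There is one attempt and no reset: what is moved stays moved. The work goes in short steps, Python scripts to look and compute and a tool call to move; the robot and the scene stay as the last step left them, time stands still between calls to the robot, and variables do not carry over. Pictures are saved under pics/ and viewed, about 8 in all and at most 12, crops included, and the job is handed in when it is done.

Besides the shell and the picture viewer there is one more tool, called after ">>>" as name(argument=value, ...), one argument or row to a line, values as JSON. play_rows: Moves the arm, as the interface text tells. Shift numbers are shares of 0.2 m and turn numbers shares of 90 degrees, none past 1 either way. Its arguments: {"type":"object","properties":{"motion":{"type":"array","items":{"type":"array","items":{"type":"number"}}},"squeeze":{"type":"number"}},"required":["motion"]}

```bash
mkdir -p pics
python3 - <<'E'
from bench import r, eyes, job
import cv2, numpy as np, pickle
s=r.read_state(); print(s)
ims=[]
P={}
for n in("scene","side"):
    p=eyes.camera(n); ims.append(p["image"]); P[n]=p
    print(n,p["R"].round(3).tolist(),p["t"].round(3))
    for l in["shelf","front_left","front_right","stock_tall","stock_short","cradle","new_tall","new_short","cup","shaker"]:
        print(l,[(np.round(d["xy"]).tolist(),round(d["p"],2)) for d in eyes.landmark_of(p,l)[:4]])
pickle.dump(P,open("P0.pkl","wb"))
for n,i in zip(P,ims): cv2.imwrite(f"pics/{n}0.png",i[:,:,::-1])
E
```

```text
{'time': 0.0, 'joint_positions': array([ 1.13141542,  0.33288589, -0.06467574,  1.4609641 ,  0.02163278,
        1.34994421, -0.08848846]), 'joint_vel': array([-1.49358893e-04, -6.98163927e-04, -4.71313605e-04, -1.74211528e-03,
        1.31013495e-03, -6.95149593e-04,  2.36325804e-05]), 'joint_torque': array([-3.08332319e-04, -6.23259830e+01,  2.44043703e-02, -3.89907646e+01,
       -6.12994074e-02,  3.97687883e-02,  1.34926063e-04]), 'ee_pos': array([ 0.25281352, -0.57113372,  0.22173429]), 'eef_rot': array([ 9.78363109e-01,  2.06893840e-01, -2.10164859e-04, -7.22770818e-04]), 'ft_force': array([-0.48991214,  0.0235736 ,  1.38576384]), 'torque': array([ 0.00884076,  0.03599241, -0.06931068]), 'width': 0.08701408107826913}
scene [[-0.133, 0.991, -0.012], [0.814, 0.102, -0.571], [-0.565, -0.086, -0.821]] [-0.029 -0.425  1.552]
shelf [([155.0, 213.0], 0.82)]
front_left [([168.0, 212.0], 0.78)]
front_right [([122.0, 211.0], 0.87)]
stock_tall [([121.0, 207.0], 0.84), ([168.0, 214.0], 0.39)]
stock_short [([173.0, 212.0], 0.63)]
cradle [([313.0, 226.0], 0.57)]
new_tall [([341.0, 172.0], 0.
[... 173 characters left out ...]
([241.0, 165.0], 0.56)]
side [[0.992, -0.122, 0.006], [-0.09, -0.759, -0.645], [0.083, 0.64, -0.764]] [-0.536  0.179  1.001]
shelf [([308.0, 346.0], 0.82), ([308.0, 174.0], 0.42), ([315.0, 314.0], 0.24)]
front_left [([315.0, 312.0], 0.6), ([318.0, 310.0], 0.59)]
front_right [([333.0, 369.0], 0.72)]
stock_tall [([333.0, 370.0], 0.55), ([315.0, 310.0], 0.36)]
stock_short [([316.0, 308.0], 0.61)]
cradle [([282.0, 200.0], 0.97)]
new_tall [([369.0, 184.0], 0.97), ([223.0, 181.0], 0.93), ([311.0, 173.0], 0.73), ([290.0, 122.0], 0.7)]
new_short [([316.0, 309.0], 0.6), ([312.0, 210.0], 0.59), ([334.0, 368.0], 0.52)]
cup [([359.0, 247.0], 0.69), ([334.0, 368.0], 0.64)]
shaker [([217.0, 272.0], 0.69)]
```

View pics/scene0.png

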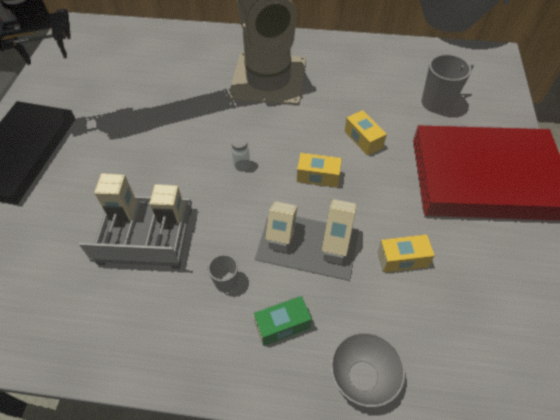

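View pics/side0.png

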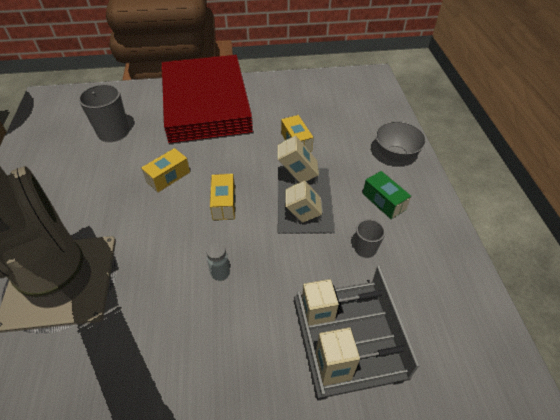

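```bash
cat > h.py <<'E'
import numpy as np, cv2
from scipy.optimize import minimize
from scipy.spatial.transform import Rotation as Rot
def proj(p,X):
    X=np.atleast_2d(X); c=X@p["R"].T+p["t"]; u=c@p["mtx"].T
    return u[:,:2]/u[:,2:]
def box(o,R,s,z0=0):  # underside centre o, axes R, size s
    a=np.array([[i*s[0]/2,j*s[1]/2,z0+k*s[2]] for i in(-1,1) for j in(-1,1) for k in(0,1)])
    return o+a@R.T
def hullmask(p,X,S=4):
    m=np.zeros((420*S,560*S),np.uint8)
    h=cv2.convexHull(((proj(p,X)+.5)*S-.5).astype(np.float32))
    cv2.fillConvexPoly(m,np.round(h*16).astype(np.int32),255,shift=4)
    return cv2.resize(m,(560,420),interpolation=cv2.INTER_AREA)/255.
def ry(a): return Rot.from_euler('y',a).as_matrix()
def rz(a): return Rot.from_euler('z',a).as_matrix()
def ray(p,uv):
    d=p["R"].T@np.linalg.inv(p["mtx"])@np.array([*uv,1.]); c=-p["R"].T@p["t"]; return c,d
def atz(p,uv,z):
    c,d=ray(p,uv); return c+d*(z-c[2])/d[2]
def tri(ps,uvs):
    A=np.zeros((3,3));b=np.zeros(3)
    for p,uv in zip(ps,uvs):
        c,d=ray(p,uv); d/=np.linalg.norm(d); M=np.eye(3)-np.outer(d,d); A+=M;b+=M@c
    return np.linalg.solve(A,b)
E
python3 - <<'E'
from h import *; import pickle
P=pickle.load(open("P0.pkl","rb")); sc,sd=P["scene"],P["side"]
for n,a,b in[("cradle",(313,226),(282,200)),("fl",(168,212),(315,312)),("fr",(122,211),(333,369)),("cup",(225,280),(359,247)),("shaker",(241,165),(217,272)),("shelf",(155,213),(308,346))]:
    print(n,tri([sc,sd],[a,b]).round(3))
def cl(p):
    im=p["image"].astype(int); r,g,b=im[...,0],im[...,1],im[...,2]
    return im,r,g,b
for p,pts in((sc,[(282,209),(345,209),(115,187),(300,205),(298,245)]),(sd,[(297,155),(305,195),(320,292),(300,225)])):
    for u,v in pts: print((u,v),p["image"][v,u])
W=[]
for p,u,v in((sc,255,190),(sc,80,170),(sd,270,125),(sd,290,265)):
    w,h=(110,82) if v<180 and p is sd or (p is sc and u>200) else (120,140)
    c=p["image"][v:v+h,u:u+w][:,:,::-1]; k=min(400/w,300/h)
    c=cv2.resize(c,None,fx=k,fy=k,interpolation=cv2.INTER_CUBIC)
    t=np.zeros((300,400,3),np.uint8); t[:c.shape[0],:c.shape[1]]=c[:300,:400]; W.append(t); print(u,v,k)
cv2.imwrite("pics/c0.png",np.vstack([np.hstack(W[:2]),np.hstack(W[2:])]))
E
```

```text
cradle [ 0.56   0.2   -0.008]
fl [ 0.59  -0.173  0.039]
fr [ 0.603 -0.295  0.037]
cup [ 0.74   0.006 -0.   ]
shaker [ 0.377 -0.022 -0.002]
shelf [ 0.568 -0.226 -0.01 ]
(282, 209) [193 184 157]
(345, 209) [189 180 150]
(115, 187) [223 216 184]
(300, 205) [144 141 135]
(298, 245) [68 67 64]
(297, 155) [107  99  76]
(305, 195) [167 156 118]
(320, 292) [195 181 144]
(300, 225) [81 82 78]
255 190 3.6363636363636362
80 170 2.142857142857143
270 125 3.6363636363636362
290 265 2.142857142857143
```

View pics/c0.png

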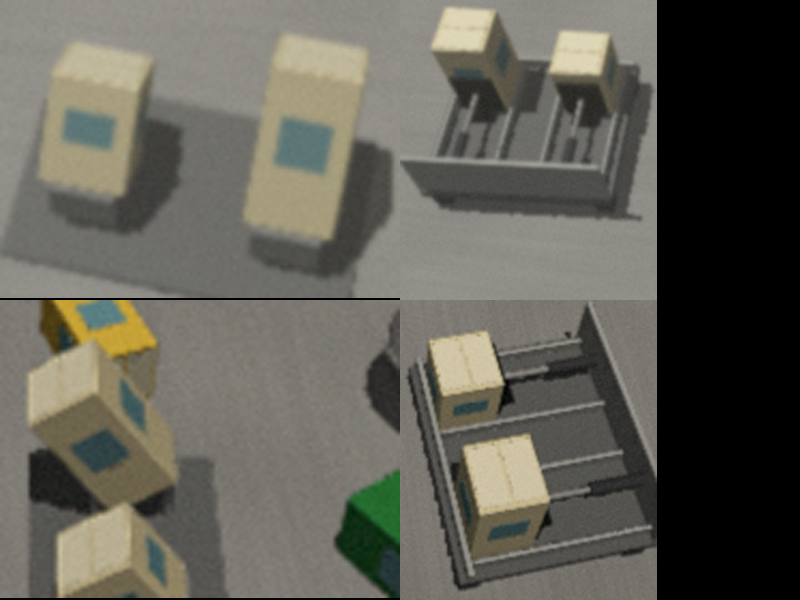

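The cream block at (340,230) in the scene view, in the cradle, is new_tall. The one at (282,225) is new_short. The yellow blocks (320,170), (365,130), (407,252) and the green one (283,320) are look-alikes lying on the counter. The stocked tall block is in the right lane and the short one in the left.

```bash
cat > fit.py <<'E'
from h import *
def mask(p,bb,lo=70,rmin=0.6,rmax=.88):
    im=cv2.GaussianBlur(p["image"],(0,0),.6).astype(float); r,b=im[...,0],im[...,2]
    m=((b/r<rmax)&(b/r>rmin)&(r>lo)).astype(np.uint8)
    k=np.zeros_like(m); x0,y0,x1,y1=bb; k[y0:y1,x0:x1]=1; m&=k
    n,l,s,_=cv2.connectedComponentsWithStats(m); m=(l==1+np.argmax(s[1:,4])).astype(np.uint8)
    c,_=cv2.findContours(m,0,2); o=np.zeros_like(m); cv2.drawContours(o,[max(c,key=cv2.contourArea)],-1,1,-1)
    return o.astype(float)
def cost_terms(terms): # list of (pic,mask,X)
    return sum(np.abs(hullmask(p,X)-m).sum() for p,m,X in terms)
E
python3 - <<'E'
from fit import *; import pickle
P=pickle.load(open("P0.pkl","rb")); sc,sd=P["scene"],P["side"]
L=.6; Rl=ry(-L)
Ms=[(sc,mask(sc,(318,192,362,262)),1),(sc,mask(sc,(260,192,303,250)),0),(sd,mask(sd,(290-14,134,320,182)),1),(sd,mask(sd,(280,180,326,226)),0)]
print([int(m.sum()) for _,m,_ in Ms])
H=[.08,.115]; Y=[-.07,.07]
def f(q,sep=None):
    R=rz(q[2])
    return cost_terms([(p,m,box(np.array([q[0],q[1],0])+R@np.array([.07,Y[k],.036]),R@Rl,(.06,.06,H[k]))) for p,m,k in Ms])
for o in(Ms,Ms[:2],Ms[2:]):
    full=Ms; Ms=o
    b=min((minimize(f,[.56,.2,a],method='Nelder-Mead',options=dict(initial_simplex=[[.56,.2,a],[.58,.2,a],[.56,.22,a],[.56,.2,a+.15]],xatol=1e-4,fatol=.2)) for a in(-.15,.15)),key=lambda z:z.fun)
    print("cradle",b.x.round(4),b.fun); Ms=full
# stock tops
def top(p,bb,lo):
    return mask(p,bb,lo)
T=[(sc,(92,172,135,200),'t'),(sc,(148,180,186,210),'s'),(sd,(298,278,340,312),'s'),(sd,(315,325,362,372),'t')]
for p,bb,k in T:
    g=p["image"][bb[1]:bb[3],bb[0]:bb[2],0]; print(k,np.percentile(g,[50,70,85,95]))
Tm=[(p,mask(p,bb,{1:160,0:165}[p is sc]),k) for p,bb,k in T]
print([int(m.sum()) for _,m,_ in Tm])
def g(q,k):
    z={'t':.155,'s':.12}[k]
    return cost_terms([(p,m,box(np.array([q[0],q[1],z]),rz(q[2]),(.06,.06,0))) for p,m,kk in Tm if kk==k])
for k,x0 in(('t',[.603,-.295,.1]),('s',[.59,-.173,.1])):
    b=minimize(g,x0,args=(k,),method='Nelder-Mead',options=dict(initial_simplex=[x0,np.add(x0,[.01,0,0]),np.add(x0,[0,.01,0]),np.add(x0,[0,0,.15])],xatol=1e-4,fatol=.2)); print(k,b.x.round(4),b.fun)
for n,p,uv,z in(("lipL",sd,(296,294),.058),("lipR",sd,(321.7,396.6),.058),("backL",sd,(377.7,266.4),.11),("backL",sc,(179,248),.11),("backR",sc,(80.5,245),.11)): print(n,atz(p,uv,z).round(3))
vis=[]
for p in(sc,sd):
    v=p["image"].copy()
    for q,m,_ in Ms+Tm:
        if q is p: v[cv2.morphologyEx(m.astype(np.uint8),cv2.MORPH_GRADIENT,np.ones((2,2)))>0]=[255,0,0]
    vis.append(v)
cv2.imwrite("pics/m0.png",cv2.resize(np.hstack([vis[0][160:270,80:370],vis[1][130:380,270:370]] if 0 else [cv2.copyMakeBorder(vis[0][160:270,80:370],0,140,0,0,0),vis[1][130:380,270:370]]),None,fx=2,fy=2)[:,:,::-1])
E
```

```text
[1489, 1086, 1382, 1144]
cradle [ 0.5668  0.1973 -0.1133] 359.83137254901965
cradle [ 0.5668  0.1971 -0.1128] 149.14901960784314
cradle [ 0.5671  0.198  -0.1122] 203.4549019607843
t [145. 208. 220. 222.]
s [148.  210.3 220.  221. ]
s [177. 206. 209. 210.]
t [139. 203. 206. 208.]
[508, 493, 726, 1029]
t [ 0.602  -0.2934  0.0618] 124.80392156862746
s [ 0.5938 -0.17    0.0577] 101.67450980392158
lipL [ 0.551 -0.133  0.058]
lipR [ 0.569 -0.349  0.058]
backL [ 0.73  -0.116  0.11 ]
backL [ 0.731 -0.096  0.11 ]
backR [ 0.752 -0.323  0.11 ]
```

View pics/m0.png

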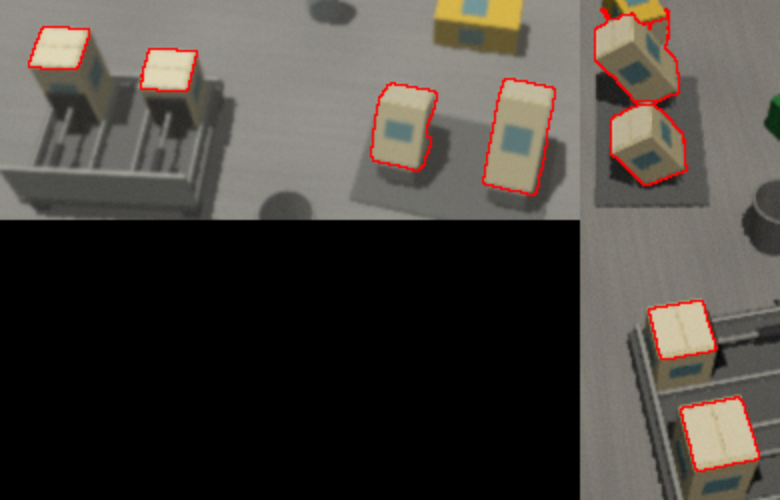

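```bash
cat > plan.py <<'E'
from h import *
from bench import r
CR=np.array([.567,.1975,0]); CY=-.113; SH=np.array([.568,-.2337,0]); SY=.066
D=np.diag([1.,-1,-1])
def cradle(k,h,back=0): # k 't'/'s', h: TCP height along block axis above underside
    R=rz(CY)@ry(-.6); o=CR+rz(CY)@np.array([.07,.07 if k=='t' else -.07,.036])
    return o+R[:,2]*(h+back), R@D
def shelf(k,x,z,pitch=0,dy=0): # TCP at shelf x, world z
    return SH+rz(SY)@np.array([x,(-.062 if k=='t' else .062)+dy,z]), rz(SY)@ry(pitch)@D
def go(p,R):
    s=r.read_state(); R0=Rot.from_quat(s["eef_rot"]).as_matrix()
    d=R0.T@(np.asarray(p)-s["ee_pos"]); w=Rot.from_matrix(R0.T@R).as_rotvec()
    print("t",round(s["time"],2),"at",s["ee_pos"].round(4),"to",np.round(p,4),"w",round(s["width"],4),"F",s["ft_force"].round(1))
    print("shift",(d/.2).round(3).tolist(),"turn",(w/(np.pi/2)).round(3).tolist(),"rows",round(max(np.linalg.norm(d)/.0625,np.linalg.norm(w)/.1867),1),"j",s["joint_positions"].round(2).tolist())
E
python3 - <<'E'
from plan import *
print(cradle('t',.053)[0],cradle('s',.05)[0],cradle('t',.053,.1)[0])
go([.43,0,.28],rz(CY)@D); go(*cradle('t',.053,.1))
E
```

```text
[0.61471155 0.26253484 0.07974279] [0.60060832 0.12323671 0.07726678] [0.55860741 0.26890173 0.16227635]
t 1.1 at [ 0.2531 -0.5715  0.2226] to [0.43 0.   0.28] w 0.0871 F [-0.2 -0.9  0.1]
shift [1.966, -2.255, -0.287] turn [0.0, -0.0, 0.337] rows 9.6 j [1.13, 0.33, -0.06, 1.46, 0.02, 1.35, -0.09]
t 1.1 at [ 0.2531 -0.5715  0.2226] to [0.5586 0.2689 0.1623] w 0.0871 F [-0.2 -0.9  0.1]
shift [3.098, -3.224, 0.301] turn [-0.101, 0.373, 0.327] rows 14.3 j [1.13, 0.33, -0.06, 1.46, 0.02, 1.35, -0.09]
```

>>> play_rows(
  motion=[
    [0.9, -1, -0.15, 0, 0, 0.16, 100],
    [0.9, -1, -0.15, 0, 0, 0.16, 100],
    [0.9, -1, -0.15, 0, 0, 0.16, 100],
    [0.9, -1, -0.15, 0, 0, 0.16, 100],
    [0.9, -1, -0.15, 0, 0, 0.16, 100],
  ],
)

```text
time: 1.72
ee_pos: [0.3382, -0.3127, 0.2535]
eef_rot: [0.996, 0.085, 0.001, 0.001]
ft_force: [-0.2, 0.4, 0.2]
width: 0.0873
```

```bash
python3 -c "
from plan import *
go([.43,0,.28],rz(CY)@D); go([.5,.2,.25],cradle('t',0)[1])"
```

```text
t 1.73 at [ 0.3382 -0.3127  0.2535] to [0.43 0.   0.28] w 0.0873 F [-0.2  0.4  0.2]
shift [0.717, -1.463, -0.134] turn [0.001, -0.001, 0.18] rows 5.2 j [0.88, -0.04, -0.22, 1.82, -0.01, 1.36, -0.74]
t 1.73 at [ 0.3382 -0.3127  0.2535] to [0.5  0.2  0.25] w 0.0873 F [-0.2  0.4  0.2]
shift [1.231, -2.39, 0.016] turn [-0.053, 0.379, 0.175] rows 8.6 j [0.88, -0.04, -0.22, 1.82, -0.01, 1.36, -0.74]
```

>>> play_rows(
  motion=[
    [0.6, -1, -0.05, 0, 0, 0.18, 100],
    [0.6, -1, -0.05, 0, 0, 0.18, 100],
    [0.6, -1, -0.05, 0, 0, 0.18, 100],
    [0.6, -1, -0.05, 0, 0, 0.18, 100],
  ],
)

```text
time: 2.22
ee_pos: [0.4227, -0.0972, 0.2629]
eef_rot: [0.998, -0.059, 0.0, 0.0]
ft_force: [1.0, -0.0, -0.0]
width: 0.0871
```

```bash
python3 -c "
from plan import *
go(*cradle('t',.053,.13)); go([.5,.2,.25],cradle('t',0)[1])"
```

```text
t 2.23 at [ 0.4227 -0.0972  0.2629] to [0.5418 0.2708 0.187 ] w 0.0871 F [ 1. -0. -0.]
shift [0.375, -1.897, 0.379] turn [0.001, 0.381, -0.003] rows 6.3 j [0.67, -0.1, -0.5, 1.84, -0.05, 1.38, -1.51]
t 2.23 at [ 0.4227 -0.0972  0.2629] to [0.5  0.2  0.25] w 0.0871 F [ 1. -0. -0.]
shift [0.21, -1.521, 0.064] turn [0.001, 0.381, -0.003] rows 4.9 j [0.67, -0.1, -0.5, 1.84, -0.05, 1.38, -1.51]
```

>>> play_rows(
  motion=[
    [0.2, -1, 0, 0, 0.1, 0, 100],
    [0.2, -1, 0, 0, 0.2, 0, 100],
    [0.2, -1, 0, 0, 0.3, 0, 100],
    [0.2, -1, 0, 0, 0.38, 0, 100],
  ],
)

```text
time: 2.72
ee_pos: [0.4859, 0.0986, 0.2635]
eef_rot: [0.953, -0.054, 0.297, 0.017]
ft_force: [0.2, -0.8, -0.1]
width: 0.087
```

```bash
python3 -c "
from plan import *
go(*cradle('t',.053,.13))"
```

```text
t 2.73 at [0.4859 0.0986 0.2635] to [0.5418 0.2708 0.187 ] w 0.087 F [ 0.2 -0.8 -0.1]
shift [-0.068, -0.887, 0.417] turn [0.0, -0.002, 0.0] rows 3.1 j [0.53, -0.48, -0.79, 2.16, -0.16, 0.76, -1.9]
```

>>> play_rows(
  motion=[
    [-0.07, -0.89, 0.42, 0, 0, 0, 100],
    [-0.07, -0.89, 0.42, 0, 0, 0, 100],
    [-0.07, -0.89, 0.42, 0, 0, 0, 100],
    [-0.07, -0.89, 0.42, 0, 0, 0, 100],
    [-0.07, -0.89, 0.42, 0, 0, 0, 100],
  ],
)

```text
time: 3.35
ee_pos: [0.5187, 0.2479, 0.2041]
eef_rot: [0.953, -0.053, 0.298, 0.009]
ft_force: [0.4, -0.4, -0.3]
width: 0.0867
```

```bash
python3 -c "
from plan import *
go(*cradle('t',.053))
from bench import eyes
p=eyes.camera('wrist'); q=eyes.camera('side')
a=p['image'].copy(); b=q['image'][60:260,160:440].copy()
for X in box(CR+rz(CY)@np.array([.07,.07,.036]),rz(CY)@ry(-.6),(.06,.06,.115)): cv2.circle(a,tuple(int(v) for v in np.clip(proj(p,X)[0],-999,999)),2,(255,0,0),-1)
cv2.imwrite('pics/w1.png',np.hstack([cv2.resize(a,(400,300)),cv2.resize(b,(400,300))])[:,:,::-1])"
```

```text
t 3.35 at [0.5187 0.2479 0.2041] to [0.6147 0.2625 0.0797] w 0.0867 F [ 0.4 -0.4 -0.3]
shift [0.032, -0.114, 0.78] turn [-0.01, -0.003, -0.003] rows 2.5 j [1.0, -0.5, -1.47, 2.03, -0.22, 0.66, -2.13]
```

View pics/w1.png

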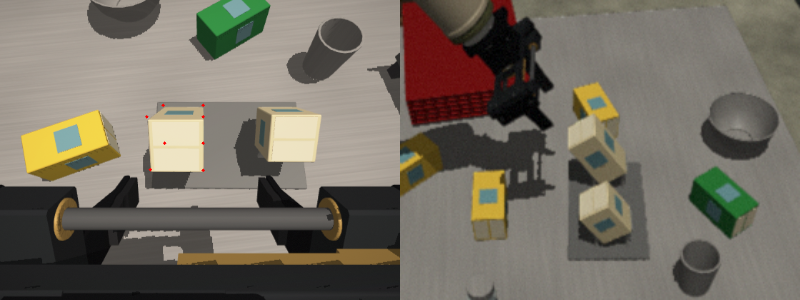

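The wrist view (left half) shows the fitted box corners at (147–203, 105–171) lying on new_tall's edges, so the pose is good. Joints 2 and 3 are at their limits, so I approach in small steps.

>>> play_rows(
  motion=[
    [0.03, -0.11, 0.15, -0.01, 0, 0, 100],
    [0.03, -0.11, 0.25, -0.01, 0, 0, 100],
    [0.03, -0.11, 0.25, -0.01, 0, 0, 100],
  ],
)

```text
time: 3.82
ee_pos: [0.52, 0.2404, 0.1924]
eef_rot: [0.952, -0.052, 0.301, 0.003]
ft_force: [-0.7, -0.6, -0.8]
width: 0.0869
```

```bash
python3 -c "
from plan import *
go(*cradle('t',.053))"
```

```text
t 3.83 at [0.52   0.2404 0.1924] to [0.6147 0.2625 0.0797] w 0.0869 F [-0.7 -0.6 -0.8]
shift [0.052, -0.144, 0.728] turn [-0.018, -0.007, -0.002] rows 2.4 j [1.01, -0.5, -1.47, 2.07, -0.25, 0.62, -2.1]
```

The arm's spare elbow freedom has run it into limits (j2 and j3). I'll back out, extend the reach, and sweep again with the tool turned the other way; the grasp is half-turn symmetric.

```bash
python3 -c "
from plan import *
go([.4859,.0986,.2635],cradle('t',0)[1])
go([.4227,-.0972,.2629],rz(-.118)@D)"
```

```text
t 3.83 at [0.52   0.2404 0.1924] to [0.4859 0.0986 0.2635] w 0.0869 F [-0.7 -0.6 -0.8]
shift [0.133, 0.713, -0.362] turn [-0.018, -0.007, -0.002] rows 2.6 j [1.01, -0.5, -1.47, 2.07, -0.25, 0.62, -2.1]
t 3.83 at [0.52   0.2404 0.1924] to [ 0.4227 -0.0972  0.2629] w 0.0869 F [-0.7 -0.6 -0.8]
shift [-0.031, 1.719, -0.504] turn [-0.019, -0.388, 0.006] rows 5.7 j [1.01, -0.5, -1.47, 2.07, -0.25, 0.62, -2.1]
```

>>> play_rows(
  motion=[
    [0.13, 0.3, -0.36, 0, 0, 0, 100],
    [0.13, 0.71, -0.36, -0.02, 0, 0, 100],
    [0.13, 0.71, -0.36, -0.02, 0, 0, 100],
    [0.1, 0.95, -0.38, -0.02, -0.1, 0, 100],
    [0.08, 1, -0.4, -0.02, -0.2, 0, 100],
  ],
)

```text
time: 4.45
ee_pos: [0.4667, 0.0413, 0.2628]
eef_rot: [0.988, -0.057, 0.145, 0.01]
ft_force: [0.5, 1.4, -0.3]
width: 0.087
```

```bash
python3 -c "
from plan import *
go([.4227,-.0972,.2629],rz(-.118)@D)"
```

```text
t 4.45 at [0.4667 0.0413 0.2628] to [ 0.4227 -0.0972  0.2629] w 0.087 F [ 0.5  1.4 -0.3]
shift [-0.133, 0.713, -0.038] turn [0.002, -0.186, 0.002] rows 2.3 j [0.54, -0.28, -0.66, 1.99, -0.11, 1.09, -1.78]
```

>>> play_rows(
  motion=[
    [-0.07, 0.36, -0.02, 0, -0.1, 0, 100],
    [-0.13, 0.71, -0.03, 0, -0.19, 0, 100],
    [-0.2, 1, -0.03, 0, -0.19, -0.05, 100],
    [-0.2, 1, -0.03, 0, -0.19, -0.08, 100],
  ],
)

```text
time: 4.95
ee_pos: [0.4039, -0.1541, 0.2565]
eef_rot: [1.0, 0.003, -0.003, 0.01]
ft_force: [0.9, 1.4, 0.4]
width: 0.087
```

```bash
python3 -c "
from plan import *
go([.338,-.3127,.2535],rz(.17)@D)"
```

```text
t 4.95 at [ 0.4039 -0.1541  0.2565] to [ 0.338  -0.3127  0.2535] w 0.087 F [0.9 1.4 0.4]
shift [-0.335, 0.79, 0.033] turn [0.013, 0.004, -0.104] rows 2.7 j [0.69, -0.1, -0.41, 1.86, -0.02, 1.37, -1.28]
```

>>> play_rows(
  motion=[
    [-0.2, 0.4, 0.03, 0, 0, -0.06, 100],
    [-0.33, 0.79, 0.03, 0.01, 0, -0.12, 100],
    [-0.33, 0.79, 0.03, 0.01, 0, -0.2, 100],
    [0.2, 1, 0, 0.01, 0, -0.3, 100],
    [0.4, 1, 0, 0.01, 0, -0.4, 100],
  ],
)

```text
time: 5.58
ee_pos: [0.461, -0.3461, 0.2605]
eef_rot: [0.949, 0.314, -0.005, 0.002]
ft_force: [-0.4, -0.3, 0.7]
width: 0.087
```

```bash
python3 -c "
from plan import *
go([.5,-.40,.25],rz(.9)@D)"
```

```text
t 5.58 at [ 0.461  -0.3461  0.2605] to [ 0.5  -0.4   0.25] w 0.087 F [-0.4 -0.3  0.7]
shift [-0.004, 0.332, 0.053] turn [-0.0, 0.007, -0.166] rows 1.4 j [0.76, 0.22, -0.23, 1.53, 0.06, 1.41, -0.41]
```

```bash
python3 -c "
from plan import *
go([.62,-.24,.26],rz(1.45)@D)"
```

```text
t 5.58 at [ 0.461  -0.3461  0.2605] to [ 0.62 -0.24  0.26] w 0.087 F [-0.4 -0.3  0.7]
shift [0.954, 0.049, -0.007] turn [-0.002, 0.007, -0.516] rows 4.3 j [0.76, 0.22, -0.23, 1.53, 0.06, 1.41, -0.41]
```

>>> play_rows(
  motion=[
    [0.3, 0.05, 0, 0, 0, -0.1, 100],
    [0.6, 0.05, 0, 0, 0, -0.22, 100],
    [0.95, 0.05, 0, 0, 0, -0.33, 100],
    [0.95, 0.05, 0, 0, 0, -0.44, 100],
    [0.95, 0.05, 0, 0, 0, -0.53, 100],
  ],
)

```text
time: 6.2
ee_pos: [0.6198, -0.2373, 0.2574]
eef_rot: [0.739, 0.674, -0.005, -0.001]
ft_force: [-0.1, 0.3, 0.7]
width: 0.0872
```

```bash
python3 -c "
from plan import *
go([.65,-.02,.26],rz(2.3)@D)"
```

```text
t 6.2 at [ 0.6198 -0.2373  0.2574] to [ 0.65 -0.02  0.26] w 0.0872 F [-0.1  0.3  0.7]
shift [1.096, 0.05, -0.02] turn [-0.007, 0.001, -0.523] rows 4.4 j [0.58, 0.44, -0.42, 1.27, 0.18, 1.48, 0.09]
```

>>> play_rows(
  motion=[
    [0.3, 0.05, 0, 0, 0, -0.11, 100],
    [0.6, 0.05, 0, 0, 0, -0.22, 100],
    [0.9, 0.05, 0, 0, 0, -0.33, 100],
    [1, 0.05, 0, 0, 0, -0.44, 100],
    [1, 0.05, 0, 0, 0, -0.52, 100],
  ],
)

```text
time: 6.82
ee_pos: [0.6489, -0.0378, 0.2567]
eef_rot: [0.41, 0.912, -0.004, -0.003]
ft_force: [-0.9, -0.5, -0.8]
width: 0.0869
```

```bash
python3 -c "
from plan import *
go([.63,.16,.26],rz(3.03)@D)"
```

```text
t 6.83 at [ 0.6489 -0.0378  0.2567] to [0.63 0.16 0.26] w 0.0869 F [-0.9 -0.5 -0.8]
shift [0.802, 0.586, -0.021] turn [-0.006, -0.003, -0.467] rows 3.9 j [0.42, 0.45, -0.62, 1.3, 0.26, 1.48, 0.55]
```

>>> play_rows(
  motion=[
    [0.3, 0.2, 0, 0, 0, -0.11, 100],
    [0.6, 0.4, 0, 0, 0, -0.22, 100],
    [0.8, 0.5, 0, 0, 0, -0.33, 100],
    [0.85, 0.55, 0, 0, 0, -0.44, 100],
    [0.85, 0.55, 0, 0, 0, -0.47, 100],
  ],
)

```text
time: 7.45
ee_pos: [0.6195, 0.1619, 0.2555]
eef_rot: [0.054, 0.999, -0.003, -0.004]
ft_force: [-0.2, -1.6, 0.4]
width: 0.0868
```

```bash
cat >> plan.py <<'E'
F=np.diag([-1.,-1,1])
def pre(k,h,back,up):
    p,R=cradle(k,h,back); return p-0*p+R[:,0]*up, R@F
E
python3 -c "
from plan import *
go(*pre('t',.053,.02,.1))"
```

```text
t 7.45 at [0.6195 0.1619 0.2555] to [0.6855 0.2545 0.1527] w 0.0868 F [-0.2 -1.6  0.4]
shift [-0.282, 0.5, 0.508] turn [-0.003, -0.387, 0.004] rows 3.3 j [0.23, 0.47, -0.81, 1.32, 0.34, 1.49, 0.92]
```

>>> play_rows(
  motion=[
    [-0.15, 0.25, 0, 0, -0.1, 0, 100],
    [-0.28, 0.5, 0, 0, -0.2, 0, 100],
    [-0.35, 0.5, 0.05, 0, -0.3, 0, 100],
    [-0.35, 0.5, 0.15, 0, -0.39, 0, 100],
    [-0.35, 0.5, 0.25, 0, -0.39, 0, 100],
  ],
)

```text
time: 8.07
ee_pos: [0.698, 0.2511, 0.2021]
eef_rot: [0.052, 0.953, -0.022, 0.296]
ft_force: [0.8, -0.8, 1.1]
width: 0.0869
```

```bash
python3 -c "
from plan import *
go(*pre('t',.053,.02,.1))
go(*pre('t',.053,.015,.0))"
```

```text
t 8.07 at [0.698  0.2511 0.2021] to [0.6855 0.2545 0.1527] w 0.0869 F [ 0.8 -0.8  1.1]
shift [0.193, 0.013, 0.167] turn [-0.005, 0.002, 0.004] rows 0.8 j [-0.01, 0.36, -0.69, 1.68, 0.85, 0.88, 0.38]
t 8.07 at [0.698  0.2511 0.2021] to [0.6063 0.2635 0.0921] w 0.0869 F [ 0.8 -0.8  1.1]
shift [0.693, 0.016, 0.19] turn [-0.005, 0.002, 0.004] rows 2.3 j [-0.01, 0.36, -0.69, 1.68, 0.85, 0.88, 0.38]
```

>>> play_rows(
  motion=[
    [0.19, 0.015, 0.17, 0, 0, 0, 100],
    [0.45, 0.015, 0.18, 0, 0, 0, 100],
    [0.69, 0.015, 0.19, 0, 0, 0, 100],
    [0.69, 0.015, 0.19, 0, 0, 0, 100],
  ],
)

```text
time: 8.57
ee_pos: [0.6079, 0.2636, 0.0926]
eef_rot: [0.053, 0.954, -0.022, 0.295]
ft_force: [0.5, 0.6, 1.4]
width: 0.087
```

```bash
python3 -c "
from plan import *
go(*pre('t',.055,0,.0))"
```

```text
t 8.57 at [0.6079 0.2636 0.0926] to [0.6136 0.2627 0.0814] w 0.087 F [0.5 0.6 1.4]
shift [0.008, -0.001, 0.063] turn [-0.006, 0.001, 0.003] rows 0.2 j [-0.12, 0.34, -0.66, 1.95, 1.04, 0.76, 0.02]
```

>>> play_rows(
  motion=[
    [0.01, 0, 0.065, -0.006, 0, 0.003, 100],
    [0.01, 0, 0.065, -0.006, 0, 0.003, 50],
    [0.01, 0, 0.065, -0.006, 0, 0.003, 30],
    [0.01, 0, 0.065, -0.006, 0, 0.003, 30],
    [0.01, 0, 0.065, -0.006, 0, 0.003, 30],
  ],
  squeeze=58,
)

```text
time: 9.2
ee_pos: [0.6158, 0.2628, 0.0838]
eef_rot: [0.055, 0.953, -0.015, 0.298]
ft_force: [0.6, -0.9, -0.2]
width: 0.0597
```

```bash
python3 -c "
from plan import *
go(*pre('t',.055,0,.0))"
```

```text
t 9.2 at [0.6158 0.2628 0.0838] to [0.6136 0.2627 0.0814] w 0.0597 F [ 0.6 -0.9 -0.2]
shift [0.016, -0.002, 0.004] turn [0.001, 0.004, -0.002] rows 0.1 j [-0.12, 0.36, -0.64, 1.95, 1.08, 0.73, -0.01]
```

>>> play_rows(
  motion=[
    [-0.1, 0, -0.15, 0, 0, 0, 30],
    [-0.25, 0, -0.35, 0, 0, 0, 30],
    [-0.42, 0, -0.62, 0, 0, 0, 30],
    [-0.42, 0, -0.62, 0, 0, 0, 30],
  ],
)

```text
time: 9.7
ee_pos: [0.615, 0.2643, 0.2387]
eef_rot: [0.055, 0.952, -0.014, 0.301]
ft_force: [1.2, 0.2, -5.1]
width: 0.06
```

```bash
python3 -c "
from plan import *
go([.62,.1,.24],rz(np.pi-.02)@D)"
```

```text
t 9.7 at [0.615  0.2643 0.2387] to [0.62 0.1  0.24] w 0.06 F [ 1.2  0.2 -5.1]
shift [-0.103, -0.813, 0.057] turn [-0.014, 0.39, -0.059] rows 3.3 j [0.0, 0.16, -0.75, 1.81, 0.73, 0.89, 0.36]
```

>>> play_rows(
  motion=[
    [0, -0.2, 0, 0, 0.1, -0.01, 30],
    [-0.05, -0.4, 0.02, 0, 0.2, -0.03, 30],
    [-0.08, -0.6, 0.04, -0.01, 0.3, -0.05, 30],
    [-0.1, -0.81, 0.05, -0.01, 0.39, -0.06, 30],
    [-0.1, -0.81, 0.05, -0.01, 0.39, -0.06, 30],
  ],
)

```text
time: 10.32
ee_pos: [0.6187, 0.0926, 0.2321]
eef_rot: [0.015, 1.0, -0.006, -0.007]
ft_force: [-1.3, 0.8, -4.9]
width: 0.0599
```

```bash
python3 -c "
from plan import *
go([.56,-.08,.24],rz(np.pi+.03)@D)
go(*[a if i==0 else a@F for i,a in enumerate(shelf('t',-.06,.24))])"
```

```text
t 10.32 at [0.6187 0.0926 0.2321] to [ 0.56 -0.08  0.24] w 0.0599 F [-1.3  0.8 -4.9]
shift [0.269, -0.872, -0.025] turn [-0.007, -0.009, -0.038] rows 2.9 j [0.27, 0.42, -0.68, 1.4, 0.27, 1.43, 1.14]
t 10.32 at [0.6187 0.0926 0.2321] to [ 0.5122 -0.2995  0.24  ] w 0.0599 F [-1.3  0.8 -4.9]
shift [0.475, -1.976, -0.009] turn [-0.007, -0.009, -0.061] rows 6.5 j [0.27, 0.42, -0.68, 1.4, 0.27, 1.43, 1.14]
```

>>> play_rows(
  motion=[
    [0.1, -0.3, -0.03, 0, -0.01, -0.01, 30],
    [0.2, -0.6, -0.03, 0, -0.01, -0.02, 30],
    [0.25, -0.95, -0.03, -0.01, -0.01, -0.04, 30],
    [0.25, -0.95, -0.03, -0.01, -0.01, -0.04, 30],
  ],
)

```text
time: 10.82
ee_pos: [0.5617, -0.0961, 0.2421]
eef_rot: [-0.017, 1.0, 0.002, 0.003]
ft_force: [0.1, 0.5, -4.3]
width: 0.0598
```

```bash
cat >> plan.py <<'E'
def sh(k,x,z,pitch=0,dy=0):
    p,R=shelf(k,x,z,pitch,dy); return p,R@F
E
python3 -c "
from plan import *
go(*sh('t',-.06,.23))"
```

```text
t 10.82 at [ 0.5617 -0.0961  0.2421] to [ 0.5122 -0.2995  0.23  ] w 0.0598 F [ 0.1  0.5 -4.3]
shift [0.282, -1.008, 0.056] turn [0.002, 0.003, -0.02] rows 3.4 j [0.62, 0.26, -0.63, 1.56, 0.15, 1.37, 1.58]
```

>>> play_rows(
  motion=[
    [0.1, -0.3, 0, 0, 0, -0.01, 30],
    [0.2, -0.6, 0.03, 0, 0, -0.02, 30],
    [0.28, -1, 0.05, 0, 0, -0.02, 30],
    [0.28, -1, 0.05, 0, 0, -0.02, 30],
    [0.28, -1, 0.05, 0, 0, -0.02, 30],
  ],
)

```text
time: 11.45
ee_pos: [0.5154, -0.2927, 0.2305]
eef_rot: [-0.036, 0.999, 0.004, 0.003]
ft_force: [0.5, 1.4, -4.6]
width: 0.0595
```

```bash
python3 -c "
from plan import *
go(*sh('t',-.045,.12))
from bench import eyes
p=eyes.camera('scene'); q=eyes.camera('side')
a=p['image'][150:270,60:220]; b=q['image'][230:410,220:460]
cv2.imwrite('pics/s1.png',np.hstack([cv2.resize(a,(400,300),interpolation=cv2.INTER_CUBIC),cv2.resize(b,(400,300),interpolation=cv2.INTER_CUBIC)])[:,:,::-1])"
```

```text
t 11.45 at [ 0.5154 -0.2927  0.2305] to [ 0.5272 -0.2985  0.12  ] w 0.0595 F [ 0.5  1.4 -4.6]
shift [-0.053, -0.037, 0.553] turn [0.004, 0.004, 0.003] rows 1.8 j [0.87, 0.3, -0.52, 1.52, 0.14, 1.36, 1.98]
```

View pics/s1.png

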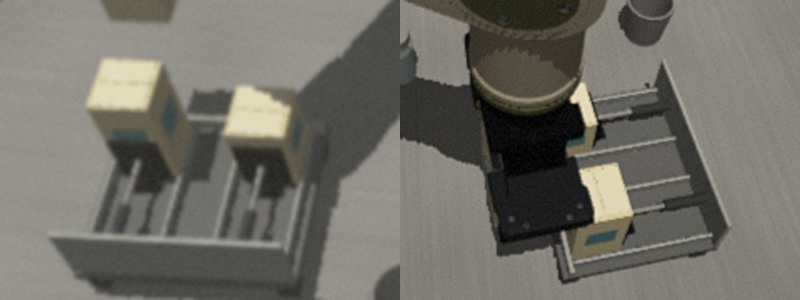

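>>> play_rows(
  motion=[
    [-0.03, -0.04, 0.15, 0.004, 0.004, 0.003, 30],
    [-0.05, -0.04, 0.35, 0.004, 0.004, 0.003, 30],
    [-0.05, -0.04, 0.5, 0.004, 0.004, 0.003, 30],
    [-0.05, -0.04, 0.55, 0.004, 0.004, 0.003, 30],
    [-0.05, -0.04, 0.55, 0.004, 0.004, 0.003, 30],
  ],
)

```text
time: 12.18
ee_pos: [0.5281, -0.2973, 0.1225]
eef_rot: [-0.035, 0.999, 0.0, 0.001]
ft_force: [-0.2, -0.5, -3.4]
width: 0.0597
```

```bash
python3 -c "
from plan import *
go(*sh('t',-.03,.12));go(*sh('t',.034,.12))"
```

```text
t 12.18 at [ 0.5281 -0.2973  0.1225] to [ 0.5422 -0.2975  0.12  ] w 0.0597 F [-0.2 -0.5 -3.4]
shift [-0.07, -0.006, 0.013] turn [0.0, 0.001, 0.003] rows 0.2 j [0.84, 0.41, -0.5, 1.62, 0.21, 1.17, 1.93]
t 12.18 at [ 0.5281 -0.2973  0.1225] to [ 0.606  -0.2933  0.12  ] w 0.0597 F [-0.2 -0.5 -3.4]
shift [-0.39, -0.008, 0.013] turn [0.0, 0.001, 0.003] rows 1.2 j [0.84, 0.41, -0.5, 1.62, 0.21, 1.17, 1.93]
```

>>> play_rows(
  motion=[
    [-0.05, -0.006, 0.01, 0, 0, 0.003, 30],
    [-0.08, -0.006, 0.01, 0, 0, 0.003, 30],
    [-0.11, -0.006, 0.01, 0, 0, 0.003, 30],
    [-0.14, -0.006, 0.01, 0, 0, 0.003, 30],
    [-0.17, -0.007, 0.01, 0, 0, 0.003, 30],
  ],
)

```text
time: 12.8
ee_pos: [0.5609, -0.2977, 0.1204]
eef_rot: [-0.032, 0.999, -0.0, -0.0]
ft_force: [-7.3, 1.3, -1.6]
width: 0.0601
```

```bash
python3 -c "
from plan import *
go(*sh('t',.036,.12))"
```

```text
t 12.8 at [ 0.5609 -0.2977  0.1204] to [ 0.608  -0.2932  0.12  ] w 0.0601 F [-7.3  1.3 -1.6]
shift [-0.237, 0.008, 0.002] turn [-0.0, -0.0, -0.001] rows 0.8 j [0.79, 0.47, -0.49, 1.53, 0.23, 1.19, 1.89]
```

>>> play_rows(
  motion=[
    [-0.05, 0.004, 0, 0, 0, 0, 30],
    [-0.1, 0.008, 0, 0, 0, 0, 30],
    [-0.15, 0.008, 0, 0, 0, 0, 30],
    [-0.2, 0.008, 0, 0, 0, 0, 30],
    [-0.24, 0.008, 0, 0, 0, 0, 30],
  ],
)

```text
time: 13.42
ee_pos: [0.6081, -0.2941, 0.1204]
eef_rot: [-0.031, 1.0, -0.001, -0.001]
ft_force: [-9.8, -1.6, 0.9]
width: 0.0596
```

```bash
python3 -c "
from plan import *
go(*sh('t',.036,.12))
from bench import eyes
p=eyes.camera('scene'); q=eyes.camera('side')
a=p['image'][150:270,60:220]; b=q['image'][250:400,260:460]
cv2.imwrite('pics/s2.png',np.hstack([cv2.resize(a,(400,300),interpolation=cv2.INTER_CUBIC),cv2.resize(b,(400,300),interpolation=cv2.INTER_CUBIC)])[:,:,::-1])"
```

```text
t 13.43 at [ 0.6081 -0.2941  0.1204] to [ 0.608  -0.2932  0.12  ] w 0.0596 F [-9.8 -1.6  0.9]
shift [0.0, 0.005, 0.002] turn [-0.001, -0.001, -0.002] rows 0.0 j [0.72, 0.56, -0.48, 1.41, 0.26, 1.24, 1.85]
```

View pics/s2.png

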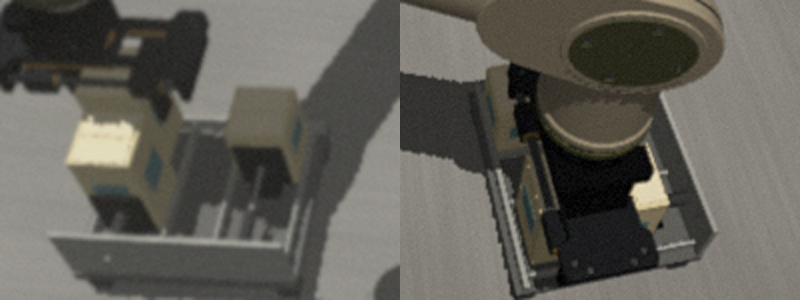

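>>> play_rows(
  motion=[
    [-0.01, 0.005, 0.03, 0, 0, 0, 30],
    [-0.01, 0.005, 0.06, 0, 0, 0, 30],
    [-0.01, 0.005, 0.09, 0, 0, 0, 30],
    [-0.01, 0.005, 0.115, 0, 0, 0, 30],
    [-0.01, 0.005, 0.12, 0, 0, 0, 30],
  ],
)

```text
time: 14.15
ee_pos: [0.61, -0.2925, 0.0961]
eef_rot: [-0.032, 1.0, -0.0, -0.001]
ft_force: [-9.4, -0.3, 0.3]
width: 0.0601
```

```bash
python3 -c "
from plan import *
go(*sh('t',.038,.094))"
```

```text
t 14.15 at [ 0.61   -0.2925  0.0961] to [ 0.61   -0.2931  0.094 ] w 0.0601 F [-9.4 -0.3  0.3]
shift [0.0, -0.003, 0.011] turn [-0.0, -0.001, -0.002] rows 0.0 j [0.72, 0.58, -0.48, 1.43, 0.27, 1.2, 1.84]
```

>>> play_rows(
  motion=[
    [0, 0, 0.01, 0, 0, 0, 30],
    [0, 0, 0.02, 0, 0, 0, 30],
    [0, 0, 0.02, 0, 0, 0, 30],
  ],
)

```text
time: 14.52
ee_pos: [0.6102, -0.2925, 0.0953]
eef_rot: [-0.032, 1.0, -0.001, -0.0]
ft_force: [-18.6, 1.9, 20.3]
width: 0.0598
```

>>> play_rows(
  motion=[
    [0, 0, -0.01, 0, 0, 0, 30],
    [0, 0, -0.01, 0, 0, 0, 75],
    [0, 0, -0.01, 0, 0, 0, 90],
    [0, 0, -0.01, 0, 0, 0, 90],
    [0, 0, -0.01, 0, 0, 0, 90],
  ],
)

```text
time: 15.15
ee_pos: [0.6117, -0.2916, 0.0945]
eef_rot: [-0.032, 0.999, -0.0, 0.001]
ft_force: [0.2, -0.7, 0.3]
width: 0.0777
```

>>> play_rows(
  motion=[
    [0, 0, -0.2, 0, 0, 0, 90],
    [0, 0, -0.45, 0, 0, 0, 90],
    [0, 0, -0.7, 0, 0, 0, 90],
    [0, 0, -0.8, 0, 0, 0, 90],
  ],
)

```text
time: 15.65
ee_pos: [0.6122, -0.2918, 0.2583]
eef_rot: [-0.032, 0.999, -0.001, 0.003]
ft_force: [0.3, -0.3, -0.3]
width: 0.0781
```

```bash
python3 -c "
from plan import *
go([.62,-.12,.25],rz(np.pi)@D)
from bench import eyes
p=eyes.camera('scene'); q=eyes.camera('side')
a=p['image'][150:270,60:220]; b=q['image'][250:400,260:460]
cv2.imwrite('pics/s3.png',np.hstack([cv2.resize(a,(400,300),interpolation=cv2.INTER_CUBIC),cv2.resize(b,(400,300),interpolation=cv2.INTER_CUBIC)])[:,:,::-1])"
```

```text
t 15.65 at [ 0.6122 -0.2918  0.2583] to [ 0.62 -0.12  0.25] w 0.0781 F [ 0.3 -0.3 -0.3]
shift [-0.094, 0.855, 0.04] turn [-0.001, 0.004, 0.041] rows 2.8 j [0.71, 0.48, -0.5, 1.23, 0.22, 1.48, 1.88]
```

View pics/s3.png

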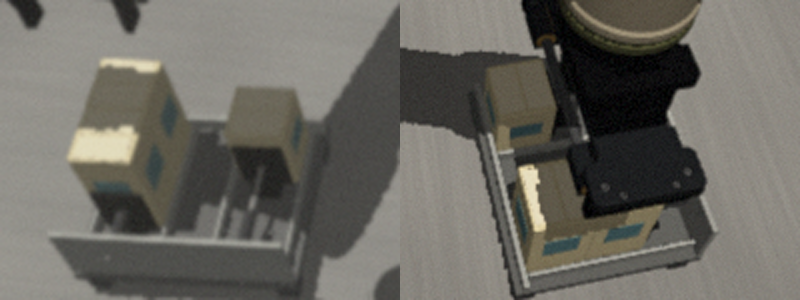

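The scene crop shows both tall blocks upright and touching in the right lane, around (130,140). Next is the short block.

>>> play_rows(
  motion=[
    [-0.05, 0.3, 0, 0, 0, 0.02, 100],
    [-0.12, 0.6, 0, 0, 0, 0.04, 100],
    [-0.15, 1, 0, 0, 0, 0.06, 100],
    [-0.15, 1, 0, 0, 0, 0.06, 100],
  ],
)

```text
time: 16.25
ee_pos: [0.6278, -0.0844, 0.2533]
eef_rot: [0.012, 1.0, 0.001, 0.0]
ft_force: [-0.2, -0.3, -0.2]
width: 0.0869
```

```bash
python3 -c "
from plan import *
go(*pre('s',.052,.02,.1))"
```

```text
t 16.25 at [ 0.6278 -0.0844  0.2533] to [0.6703 0.1153 0.1519] w 0.0869 F [-0.2 -0.3 -0.2]
shift [-0.188, 1.002, 0.509] turn [0.018, -0.381, 0.055] rows 3.6 j [0.48, 0.39, -0.57, 1.37, 0.21, 1.44, 1.47]
```

>>> play_rows(
  motion=[
    [-0.08, 0.3, 0, 0, -0.05, 0.02, 100],
    [-0.15, 0.6, 0, 0.01, -0.12, 0.04, 100],
    [-0.2, 0.9, 0.05, 0.01, -0.22, 0.055, 100],
    [-0.22, 1, 0.15, 0.02, -0.32, 0.055, 100],
    [-0.22, 1, 0.3, 0.02, -0.38, 0.055, 100],
  ],
)

```text
time: 16.88
ee_pos: [0.6773, 0.1115, 0.1937]
eef_rot: [0.054, 0.953, -0.019, 0.296]
ft_force: [1.2, -1.7, -1.9]
width: 0.0868
```

```bash
python3 -c "
from plan import *
go(*pre('s',.052,.02,.1));go(*pre('s',.052,.015,0))"
```

```text
t 16.88 at [0.6773 0.1115 0.1937] to [0.6703 0.1153 0.1519] w 0.0868 F [ 1.2 -1.7 -1.9]
shift [0.149, 0.016, 0.151] turn [-0.002, 0.002, 0.0] rows 0.7 j [0.18, 0.18, -0.59, 1.88, 0.63, 0.66, 0.66]
t 16.88 at [0.6773 0.1115 0.1937] to [0.5911 0.1243 0.0913] w 0.0868 F [ 1.2 -1.7 -1.9]
shift [0.649, 0.016, 0.174] turn [-0.002, 0.002, 0.0] rows 2.2 j [0.18, 0.18, -0.59, 1.88, 0.63, 0.66, 0.66]
```

>>> play_rows(
  motion=[
    [0.15, 0.015, 0.15, 0, 0, 0, 100],
    [0.4, 0.015, 0.16, 0, 0, 0, 100],
    [0.65, 0.015, 0.17, 0, 0, 0, 100],
    [0.65, 0.015, 0.175, 0, 0, 0, 100],
    [0.65, 0.015, 0.175, 0, 0, 0, 100],
  ],
)

```text
time: 17.5
ee_pos: [0.5922, 0.1211, 0.0923]
eef_rot: [0.057, 0.954, -0.02, 0.295]
ft_force: [0.5, 0.1, 0.4]
width: 0.0869
```

```bash
python3 -c "
from plan import *
go(*pre('s',.05,0,0))"
```

```text
t 17.5 at [0.5922 0.1211 0.0923] to [0.6006 0.1232 0.0773] w 0.0869 F [0.5 0.1 0.4]
shift [0.009, 0.016, 0.085] turn [-0.005, -0.0, -0.002] rows 0.3 j [0.07, 0.15, -0.55, 2.15, 0.9, 0.51, 0.27]
```

>>> play_rows(
  motion=[
    [0.01, 0.016, 0.085, -0.004, 0, 0, 100],
    [0.01, 0.016, 0.085, -0.004, 0, 0, 50],
    [0.01, 0.016, 0.085, -0.004, 0, 0, 30],
    [0.01, 0.016, 0.085, -0.004, 0, 0, 30],
    [0.01, 0.016, 0.085, -0.004, 0, 0, 30],
  ],
  squeeze=60,
)

```text
time: 18.12
ee_pos: [0.6002, 0.1235, 0.0777]
eef_rot: [0.056, 0.954, -0.017, 0.295]
ft_force: [-1.3, -2.1, 2.3]
width: 0.0593
```

```bash
python3 -c "
from plan import *
go(*pre('s',.05,0,0))"
```

```text
t 18.12 at [0.6002 0.1235 0.0777] to [0.6006 0.1232 0.0773] w 0.0593 F [-1.3 -2.1  2.3]
shift [-0.001, -0.001, 0.003] turn [-0.001, 0.0, -0.002] rows 0.0 j [0.05, 0.19, -0.54, 2.14, 0.97, 0.5, 0.21]
```

>>> play_rows(
  motion=[
    [-0.1, 0, -0.15, 0, 0, 0, 30],
    [-0.25, 0, -0.35, 0, 0, 0, 30],
    [-0.45, 0, -0.65, 0, 0, 0, 30],
    [-0.45, 0, -0.65, 0, 0, 0, 30],
  ],
)

```text
time: 18.62
ee_pos: [0.6023, 0.1243, 0.2403]
eef_rot: [0.056, 0.953, -0.016, 0.298]
ft_force: [0.2, -1.0, -3.9]
width: 0.0593
```

```bash
python3 -c "
from plan import *
go([.57,0,.24],rz(np.pi+.03)@D)"
```

```text
t 18.62 at [0.6023 0.1243 0.2403] to [0.57 0.   0.24] w 0.0593 F [ 0.2 -1.  -3.9]
shift [0.072, -0.636, -0.05] turn [-0.026, 0.385, -0.091] rows 3.3 j [0.18, -0.05, -0.61, 1.98, 0.43, 0.71, 0.76]
```

>>> play_rows(
  motion=[
    [0, -0.1, 0, -0.01, 0.1, -0.02, 30],
    [0.03, -0.25, -0.02, -0.01, 0.2, -0.05, 30],
    [0.07, -0.45, -0.04, -0.02, 0.3, -0.07, 30],
    [0.07, -0.64, -0.05, -0.026, 0.385, -0.09, 30],
    [0.07, -0.64, -0.05, -0.026, 0.385, -0.09, 30],
  ],
)

```text
time: 19.25
ee_pos: [0.569, -0.0064, 0.2327]
eef_rot: [-0.011, 1.0, -0.001, -0.006]
ft_force: [0.6, 0.8, -3.4]
width: 0.0593
```

```bash
python3 -c "
from plan import *
go(*sh('s',-.055,.21))"
```

```text
t 19.25 at [ 0.569  -0.0064  0.2327] to [ 0.509  -0.1755  0.21  ] w 0.0593 F [ 0.6  0.8 -3.4]
shift [0.317, -0.839, 0.119] turn [-0.001, -0.008, -0.028] rows 2.9 j [0.31, 0.25, -0.45, 1.57, 0.11, 1.36, 1.44]
```

>>> play_rows(
  motion=[
    [0.15, -0.25, 0, 0, -0.008, -0.01, 30],
    [0.25, -0.5, 0.05, 0, -0.008, -0.02, 30],
    [0.32, -0.84, 0.12, 0, -0.008, -0.028, 30],
    [0.32, -0.84, 0.12, 0, -0.008, -0.028, 30],
    [0.32, -0.84, 0.12, 0, -0.008, -0.028, 30],
  ],
)

```text
time: 19.88
ee_pos: [0.5089, -0.171, 0.2111]
eef_rot: [-0.036, 0.999, -0.0, 0.003]
ft_force: [-0.2, 0.1, -2.9]
width: 0.0594
```

```bash
python3 -c "
from plan import *
go(*sh('s',-.045,.116))"
```

```text
t 19.88 at [ 0.5089 -0.171   0.2111] to [ 0.519  -0.1748  0.116 ] w 0.0594 F [-0.2  0.1 -2.9]
shift [-0.047, -0.022, 0.476] turn [-0.001, 0.003, 0.003] rows 1.5 j [0.54, 0.16, -0.34, 1.7, 0.06, 1.28, 1.84]
```

>>> play_rows(
  motion=[
    [-0.04, -0.02, 0.15, 0, 0.003, 0.003, 30],
    [-0.05, -0.02, 0.3, 0, 0.003, 0.003, 30],
    [-0.05, -0.02, 0.42, 0, 0.003, 0.003, 30],
    [-0.05, -0.02, 0.475, 0, 0.003, 0.003, 30],
    [-0.05, -0.02, 0.475, 0, 0.003, 0.003, 30],
  ],
)

```text
time: 20.5
ee_pos: [0.5204, -0.1735, 0.1169]
eef_rot: [-0.034, 0.999, -0.0, 0.0]
ft_force: [0.6, -0.0, -3.6]
width: 0.0595
```

```bash
python3 -c "
from plan import *
go(*sh('s',.0,.116))"
```

```text
t 20.5 at [ 0.5204 -0.1735  0.1169] to [ 0.5639 -0.1718  0.116 ] w 0.0595 F [ 0.6 -0.  -3.6]
shift [-0.218, -0.007, 0.005] turn [-0.001, 0.001, 0.002] rows 0.7 j [0.53, 0.27, -0.33, 1.78, 0.1, 1.11, 1.8]
```

>>> play_rows(
  motion=[
    [-0.06, -0.003, 0.005, 0, 0, 0.002, 30],
    [-0.1, -0.004, 0.005, 0, 0, 0.002, 30],
    [-0.14, -0.005, 0.005, 0, 0, 0.002, 30],
    [-0.18, -0.006, 0.005, 0, 0, 0.002, 30],
    [-0.22, -0.006, 0.005, 0, 0, 0.002, 30],
  ],
)

```text
time: 21.12
ee_pos: [0.5641, -0.1729, 0.1165]
eef_rot: [-0.032, 0.999, -0.001, -0.0]
ft_force: [-6.6, 0.4, 0.4]
width: 0.0592
```

```bash
python3 -c "
from plan import *
go(*sh('s',.04,.116))"
```

```text
t 21.12 at [ 0.5641 -0.1729  0.1165] to [ 0.6038 -0.1692  0.116 ] w 0.0592 F [-6.6  0.4  0.4]
shift [-0.2, 0.006, 0.002] turn [-0.001, -0.0, -0.001] rows 0.6 j [0.49, 0.36, -0.33, 1.67, 0.13, 1.13, 1.76]
```

>>> play_rows(
  motion=[
    [-0.05, 0.003, 0, 0, 0, 0, 30],
    [-0.1, 0.005, 0, 0, 0, 0, 30],
    [-0.15, 0.006, 0, 0, 0, 0, 30],
    [-0.2, 0.006, 0, 0, 0, 0, 30],
    [-0.2, 0.006, 0, 0, 0, 0, 30],
  ],
)

```text
time: 21.75
ee_pos: [0.6044, -0.1697, 0.1163]
eef_rot: [-0.032, 0.999, -0.001, 0.0]
ft_force: [-4.2, -1.1, -2.4]
width: 0.0595
```

```bash
python3 -c "
from plan import *
go(*sh('s',.04,.09))
from bench import eyes
p=eyes.camera('scene'); q=eyes.camera('side')
a=p['image'][150:270,60:220]; b=q['image'][250:400,260:460]
cv2.imwrite('pics/s4.png',np.hstack([cv2.resize(a,(400,300),interpolation=cv2.INTER_CUBIC),cv2.resize(b,(400,300),interpolation=cv2.INTER_CUBIC)])[:,:,::-1])"
```

```text
t 21.75 at [ 0.6044 -0.1697  0.1163] to [ 0.6038 -0.1692  0.09  ] w 0.0595 F [-4.2 -1.1 -2.4]
shift [0.003, 0.003, 0.132] turn [-0.001, 0.0, -0.001] rows 0.4 j [0.45, 0.43, -0.33, 1.57, 0.15, 1.16, 1.73]
```

View pics/s4.png

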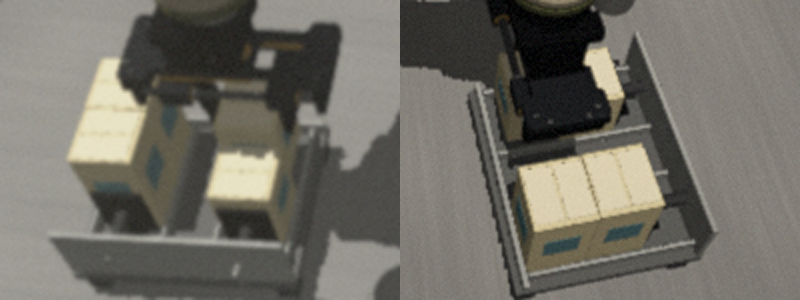

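The short pair is aligned behind the lip, and the held block looks upright. The tall pair is undisturbed at (590,200). Now I lower the short block.

>>> play_rows(
  motion=[
    [0, 0.003, 0.03, 0, 0, 0, 30],
    [0, 0.003, 0.06, 0, 0, 0, 30],
    [0, 0.003, 0.09, 0, 0, 0, 30],
    [0, 0.003, 0.115, 0, 0, 0, 30],
    [0, 0.003, 0.12, 0, 0, 0, 30],
  ],
)

```text
time: 22.48
ee_pos: [0.6039, -0.1686, 0.0918]
eef_rot: [-0.032, 0.999, -0.0, 0.0]
ft_force: [-5.3, 0.0, -0.9]
width: 0.0598
```

>>> play_rows(
  motion=[
    [0, 0, 0.008, 0, 0, 0, 30],
    [0, 0, 0.012, 0, 0, 0, 30],
    [0, 0, 0.012, 0, 0, 0, 30],
  ],
)

```text
time: 22.85
ee_pos: [0.6039, -0.1687, 0.09]
eef_rot: [-0.032, 0.999, -0.001, 0.001]
ft_force: [-5.4, -0.3, -0.5]
width: 0.0595
```

>>> play_rows(
  motion=[
    [0, 0, 0.005, 0, 0, 0, 30],
    [0, 0, 0.01, 0, 0, 0, 30],
    [0, 0, 0.01, 0, 0, 0, 30],
  ],
)

```text
time: 23.22
ee_pos: [0.604, -0.1687, 0.0899]
eef_rot: [-0.032, 0.999, -0.001, 0.001]
ft_force: [-13.2, 1.5, 15.4]
width: 0.0597
```

Floor contact at 15 N. Releasing and retreating.

>>> play_rows(
  motion=[
    [0, 0, -0.005, 0, 0, 0, 30],
    [0, 0, -0.005, 0, 0, 0, 75],
    [0, 0, -0.005, 0, 0, 0, 90],
    [0, 0, -0.005, 0, 0, 0, 90],
    [0, 0, -0.005, 0, 0, 0, 90],
  ],
)

```text
time: 23.85
ee_pos: [0.6043, -0.1687, 0.0889]
eef_rot: [-0.032, 0.999, -0.001, 0.001]
ft_force: [-0.2, -0.5, 0.8]
width: 0.0775
```

>>> play_rows(
  motion=[
    [0, 0, -0.2, 0, 0, 0, 90],
    [0, 0, -0.45, 0, 0, 0, 90],
    [0, 0, -0.7, 0, 0, 0, 90],
    [0, 0, -0.8, 0, 0, 0, 90],
    [0, 0, -0.8, 0, 0, 0, 90],
  ],
)

```text
time: 24.48
ee_pos: [0.6047, -0.1686, 0.2505]
eef_rot: [-0.032, 0.999, -0.001, 0.002]
ft_force: [-1.2, 0.5, -0.9]
width: 0.0784
```

>>> play_rows(
  motion=[
    [0, 0.3, 0, 0, 0, 0, 90],
    [0, 0.6, 0, 0, 0, 0, 90],
    [0, 1, 0, 0, 0, 0, 90],
    [0, 1, 0, 0, 0, 0, 90],
    [0, 1, 0, 0, 0, 0, 90],
  ],
)

```text
time: 25.1
ee_pos: [0.5905, 0.032, 0.2474]
eef_rot: [-0.033, 0.999, -0.001, -0.0]
ft_force: [-0.8, -1.0, 1.7]
width: 0.0787
```

Run:
```python
from plan import *; from fit import *; from bench import eyes
P=[eyes.camera('scene'),eyes.camera('side')]
# rows of two: fit bright 120x60 tops
for k,z,y in(('t',.155,-.062),('s',.12,.062)):
    c=SH+rz(SY)@np.array([.06,y,z]); T=[]
    for p in P:
        X=box(c,rz(SY),(.12,.06,0)); u=proj(p,X); a=(u.min(0)-4).astype(int); b=(u.max(0)+4).astype(int)
        T.append((p,mask(p,(*a,*b),160)))
    f=lambda q:cost_terms([(p,m,box(np.array([q[0],q[1],z]),rz(q[2]),(.12,.06,0))) for p,m in T])
    x0=[c[0],c[1],SY]
    r_=minimize(f,x0,method='Nelder-Mead',options=dict(initial_simplex=[x0,np.add(x0,[.01,0,0]),np.add(x0,[0,.01,0]),np.add(x0,[0,0,.1])],xatol=1e-4))
    print(k,[int(m.sum()) for _,m in T],r_.fun,"pair centre in shelf",(rz(SY).T@(np.array([*r_.x[:2],0])-SH)).round(4),"yaw",r_.x[2].round(3))
for l in("cup","shaker"): 
    d=[eyes.landmark_of(p,l) for p in P]; print(l,[x[0]["xy"] for x in d if x])
a=P[0]['image'][130:310,40:280]; b=P[1]['image'][220:400,220:460]
cv2.imwrite('pics/end.png',np.hstack([cv2.resize(v,(400,300),interpolation=cv2.INTER_CUBIC) for v in(a,b)])[:,:,::-1])
```

```text
t [1079, 2129] 152.32156862745097 pair centre in shelf [ 0.0604 -0.0625  0.    ] yaw 0.082
s [1034, 1552] 106.3843137254902 pair centre in shelf [0.0598 0.0617 0.    ] yaw 0.075
cup [[223.9, 280.6], [361.1, 248.7]]
shaker [[241.0, 167.1], [218.6, 271.2]]
```

View pics/end.png

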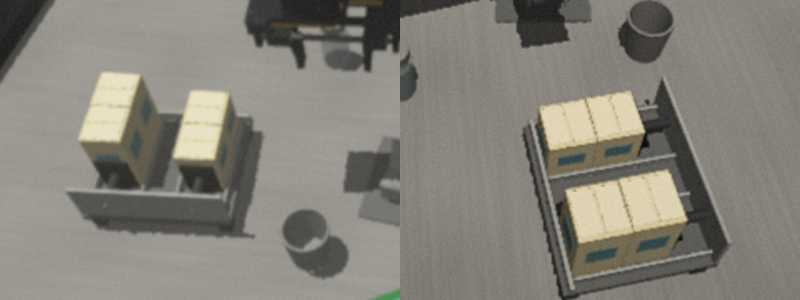

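Both rows are seated, upright and tight, with pair centres at x = 60 mm (ideal 60). The cup and shaker haven't moved.

```bash
python3 -c "
from bench import job
print(job.close_job())"
```

```text
the job is handed in; nothing more can be done
None
```

I loaded both new butter blocks and handed the job in; the last camera checks showed everything in place, though the interface gives no verdict. The tall block is in the right lane and the short one in the left. Each was pushed in against its spring, lowered behind the lip until it touched the floor (about 20 N and 15 N), and released.

- **Rows:** in the last pictures both rows stand upright and tight. The fitted pair centres are 60.4 mm (tall) and 59.8 mm (short) behind the lip, against an ideal 60 mm, and within 1 mm of the lane centres.
- **Bystanders:** the cup and shaker were found within about 2 pixels of where they started.
- **Robot:** it was well clear of everything, and the clock read 25.1 s at the last move, against the 69 s limit.

**What went wrong or disagreed:**
- The first approach to the cradle ran joints 2 and 3 into the ends of their ranges. I backed out and came in again with the tool turned half round.
- The fitted row angles (0.075–0.082 rad) differ slightly from my first shelf estimate of 0.066 rad, which is within what the pictures can resolve.
- I did not measure the blocks' tilt or final floor height as numbers. Those rest on the pictures and the floor contact force.

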